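Fit the crank on the hand mill

TASK

Put the loose crank on the hand mill: set its hub over the splined spindle, feel round under light pressure until the splines line up, and slide it fully home on the collar without forcing it. Then take the crank by its knob, give it a good quarter turn clockwise (seen from above) so that the burrs turn with it, and let go, leaving the crank on the mill and the other things where they stand.

Things in the scene. Friction and masses are not known exactly. Their poses are not given: they have to be found in the camera images.
- crank: Loose crank lying flat on the worktop: bare steel hexagonal hub, 38 mm across flats, 34 mm high; flat aluminium arm 20 mm wide, 8 mm thick, level with the hub's underside, running along +x; wooden knob upright on its end. About 0.28 kg, most of it in the hub. Origin: centre of the hub's underside; z up. Two hub flats face +y and -y, clear of the arm: grip these from above.
- hub_top (a point): Centre of the hub's top face, 34 mm above the crank's origin, on the axis of the splined hole that runs right through the hub: 6 grooves at 60 degree spacing (one points along the arm) between 6 lands 3.2 mm wide, whose inner ends are 8.6 mm from the axis; the lands begin 1.5 mm inside the underside; no chamfer.
- knob_top (a point): Top centre of the crank's knob: 100 mm from the bore axis along the crank's +x and 54 mm above the plane of the hub's underside.
- knob: The crank's wooden knob, 28 mm in diameter (20 to 26 mm in its lowest 6 mm), which spins freely about its own upright pin on the arm's end. It stands from 11 to 54 mm above the plane of the hub's underside. Origin on its axis, 9 mm above that plane.
- foot: Black rubber suction foot of the mill, 132 mm in diameter, 20 mm high, stuck to the worktop, a small lever at one side. The round steel mill on its glass jar stands on it, up to 120 mm in diameter, 158 mm high to the bearing below the spindle's collar, its axis upright through the foot's centre. Origin: centre of the foot's underside. Both are fast.
- spindle_seat (a point): On the spindle's axis, at the upper face of its thrust collar (44 mm in diameter), 166 mm above the worktop: where the centre of the hub's underside must come to rest. Pressing or knocking the crank on the mill with over 60 N is forcing: a few N is enough, and come down at 15 mm/s or slower. Its orientation says nothing of the splines.
- spindle_tip (a point): Tip of the spindle, 44 mm above the collar's face. From the collar up: 6 splines 34 mm long, 24 mm over the tips, each 4 mm wide, 60 degrees apart; then a plain round pilot nose 16.2 mm in diameter, 10 mm long, its last 5.5 mm a cone, which centres the hub before the splines meet. The hub goes down only with its grooves over the splines, to about 5 degrees.
- spindle (a joint): Clockwise turn of the spindle (seen from above) since the start, rad: 0 however its splines stand, 1.57 after a quarter turn. How the splines stand differs each time and is not measured: turn the crank on them under a few N until it drops. Turning it takes about 0.15 N m (1.5 N at the knob), either way, no stops; if it comes along as you feel, the splines begin to engage: press down.
- measure: Steel measuring cup, 52 mm wide, 38 mm high, standing near the crank's hub on the side away from the arm. Bystander.
- jar_lid: Steel jar lid, 72 mm wide, 16 mm high, lying by the mill's foot. Bystander.
- brush: Small wooden cleaning brush lying on the worktop, 150 mm long. Bystander.
- tomatoes: Food can, 74 mm wide, 105 mm high. Bystander.
- honey: Jar, 68 mm wide, 110 mm high. Bystander.
- tea: Cardboard box, 70 x 130 x 75 mm. Bystander.
- pepper: Glass jar, 44 mm wide, 95 mm high. Bystander.
Things that resemble listed ones, but are neither listed nor needed, are in the scene too. Of the things like the foot, leave any that is orange; of the rest the larger one is meant.

How it is judged:
On the way, in this order (a step that is already met when the one before it is completed fails the run):
1. the crank's hub is fully home on the spindle's collar, splines engaged (z of crank in the frame of spindle_seat below 0.003 m and horizontal distance between crank and spindle_seat below 0.003 m and angle between crank's own z axis and vertical below 0.07 rad), for 0.2 s.
2. turned by the knob: the spindle has gone a quarter turn clockwise (at least 69 degrees) with the fingers on the knob (value of joint spindle above 1.2 rad and contact force between the fingers and knob above 0.2 N), for 0.05 s.
At the end, for the whole second after the job is handed in: The crank rests on the mill, let go, its hub home on the collar (underside within 3 mm of the collar's face, on the axis within 3 mm, upright within 4 degrees); the spindle was turned clockwise by the knob at least 69 degrees from its start and stands at 66 degrees or more (all of step 1 and value of joint spindle above 1.15 rad and angular speed of crank below 0.1 rad/s); the robot touches nothing.
It fails at once if the crank is forced on the mill with more than 60 N (contact force between crank and mill above 60 N).
It fails at once if a bystander is moved by more than 20 mm (distance of any of measure, jar_lid, brush, tomatoes, honey, tea, pepper from where it was at the start of the episode above 0.02 m).
It also fails if it takes over 64 s, if anything falls off the work surface, if the arm or the gripper's body presses on something with over 40 N, if the wrist force passes 120 N, or if a joint passes its speed limit or range.

ROBOT

A 6-joint arm with a two-finger parallel gripper is mounted at the origin on the work surface. World frame = base frame: x ahead of the robot, y to its left, z up, the work surface at z = 0. Lengths are in m, angles in rad, forces in N, time in s.
With the tool pointing down it reaches from about 0.35 to 0.85 m from the base axis. Payload 8.1 kg.
Tool frame: the origin (TCP) lies at the centre of the arm's flange, where the gripper is bolted on; the fingertips stand 186 mm ahead of it and the grasp point (between the pads) lies 167 mm ahead of it; z points along the fingers, y is the line along which they close (so a half turn about z gives the same grasp; the last joint's range is limited). The gripper opens to 93 mm and grips with 3 to 60 N. Pads are 15 mm wide; open, the fingers measure 128 mm over their backs; the gripper's body (75 mm by 188 mm) begins 65 mm behind the grasp point.
Start: joints at [-1.291, 0.13, 1.488, -0, 1.523, -0.085], TCP at [0.214, -0.561, 0.405] pointing down, gripper open.
Joint ranges: [-2.96, 2.96], [-0.89, 2.26], [0.02, 2.5], [-1.34, 4.48], [0, 2.73], [-2.66, 2.66]. Speed limits (rad/s): [2.39, 2.39, 2.79, 3.14, 3.14, 3.14].

INTERFACE

Orientations are given as a rotation vector (axis times angle).
In Python, from plant import robot gives the robot as it stands.
- The arm moves only by the tool apply_moves, never from a script. Its argument "series" is a list of rows, each a list of 2 entries, a list of its own where there are three numbers: the shift along the tool's x, y, z in mm, then the turn, a rotation vector about the tool's x, y, z in rad. A call has 1 to 12 rows; each row shifts and turns the commanded pose from where the row before left it, along the tool's axes as they then stand; what a row does not reach is not made up. A row lasts 1/12 s, in which the tool goes at most 41.7 mm and 7.16 degrees, less where a joint would pass 70% of its speed; a pose out of reach is approached as far as the arm can. A call is refused whole if a number of a shift passes 41.7 or a number of a turn 0.125, either way. A call with a gripper value outside its range is refused whole. "claw" is the opening, from 0 (shut) to 1 (fully open), set as the call begins (left out, the last holds). The fingers move at their own pace and stop on an object; "newtons" is the grip in N (left out, the last holds). Time passes only in rows, so rows that do not move let the fingers close. It gives the time, the measured TCP pose, the force, the opening and the grip force at its end, in the units of the state.
- robot.read_state(): the state, without advancing time (a new reading comes with each control period).
- robot.read_camera(name): name is "scene" or "top"; returns (picture, depth): 420x560x3 uint8, blue, green, red; 420x560 float32, m along the optical axis (not along the pixel's ray), 0 where there is no reading.
- robot.calibration(name): a dict with "fx", "fy", "cx", "cy" (pixels), "D" ([k1, k2, p1, p2, k3] as OpenCV has them; the pictures are not rectified), "extrinsics" (4x4, takes a point from world to camera coordinates). Camera axes: x right, y down, z forward; pixel columns grow to the right and rows downward; lengths in m; the calibration is good to about 2 mm. A picture is of the moment at which its call begins. calibration takes no time and is no camera call.
- robot.close_job(): hands the job in; it is judged then, once.
The state is a dict: "t": time; "q": joint angles; "dq": joint speeds; "joint_torque": joint torques, N m; "tool_pos": TCP position; "orientation": TCP orientation; "force": force on the tool from outside, world axes, zero at the start; "wrist_torque": the same for the moment, N m; "opening": finger opening in m; "gripper_force": force on a finger pad.
Only numpy, scipy, OpenCV 4.12 (cv2) and the standard library are available. Lean on these libraries where they do the work, as an engineer would, in place of code of your own. Each camera call takes 0.05 s, during which the arm holds its last target. There are 200 camera calls.

## Working session

There is one attempt and no reset: what is moved stays moved. The work goes in short steps, Python scripts to look and compute and a tool call to move; the robot and the scene stay as the last step left them, time stands still between calls to the robot, and variables do not carry over. Pictures are saved under pics/ and viewed, at most 10 in all, crops included, and the job is handed in when it is done.

Besides the shell and the picture viewer there is one more tool, called as name(argument=value, ...) on one line, values as JSON. apply_moves: Moves the arm, as the interface text tells. Its arguments: {"type":"object","properties":{"series":{"type":"array"},"claw":{"type":"number"},"newtons":{"type":"number"}},"required":["series"]}

```bash
mkdir -p pics; ls
cat > h.py <<'E'
import numpy as np, cv2
from plant import robot
def grab(n,tag):
    p,d=robot.read_camera(n); cv2.imwrite(f'pics/{tag}.png',p); np.save(f'{tag}.npy',d); return p,d
def world(n,u,v,z=None,d=None):
    c=robot.calibration(n); K=np.array([[c['fx'],0,c['cx']],[0,c['fy'],c['cy']],[0,0,1.]]); E=np.array(c['extrinsics'])
    x,y=cv2.undistortPoints(np.array([[[u,v]]],float),K,np.array(c['D'],float))[0,0]
    R,t=E[:3,:3],E[:3,3]; o=-R.T@t; r=R.T@np.array([x,y,1])
    s=d if z is None else (z-o[2])/r[2]
    return o+s*r
E
python3 - <<'E'
from h import *
for n in('scene','top'):
    grab(n,n+'0'); c=robot.calibration(n); E=np.array(c['extrinsics']); print(n,c['fx'],-E[:3,:3].T@E[:3,3],E[2,:3])
print(robot.read_state())
a=cv2.imread('pics/scene0.png');b=cv2.imread('pics/top0.png')
E
```

```text
pics
scene 500.4603447171975 [1.2322287  0.14491895 1.22744172] [-0.484739   -0.2827529  -0.82769493]
top 528.0056673976155 [ 0.42854079 -0.19538123  1.92959224] [ 0.07406068 -0.00975768 -0.997206  ]
{'t': 0.1, 'q': array([-1.29138694e+00,  1.31095073e-01,  1.48918507e+00, -2.35897801e-05,
        1.52298507e+00, -8.54023993e-02]), 'dq': array([-0.00125522, -0.00119993, -0.00230465,  0.00039106,  0.00206853,
        0.00090161]), 'joint_torque': array([ 2.49247634e-03, -5.61342537e+01, -4.93095410e+01,  7.71531556e-02,
        2.91801151e-02, -4.00116096e-05]), 'tool_pos': array([ 0.21402214, -0.5603092 ,  0.40377838]), 'orientation': array([-3.08783883e+00, -5.69572792e-01,  2.91135795e-04]), 'force': array([ 0.02458934,  0.45139747, -0.12010397]), 'wrist_torque': array([0.00423711, 0.08414778, 0.0680865 ]), 'gripper_force': 0.0, 'opening': 0.09281274661123409}
```

View pics/scene0.png

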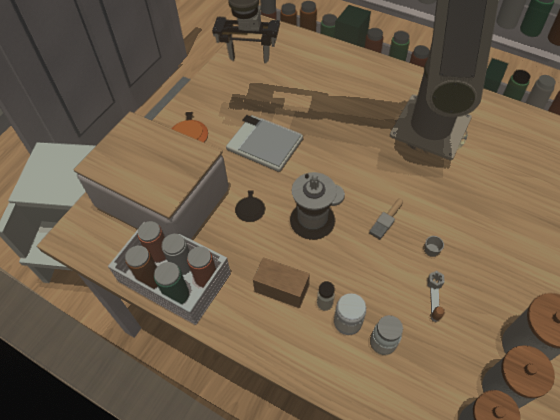

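View pics/top0.png

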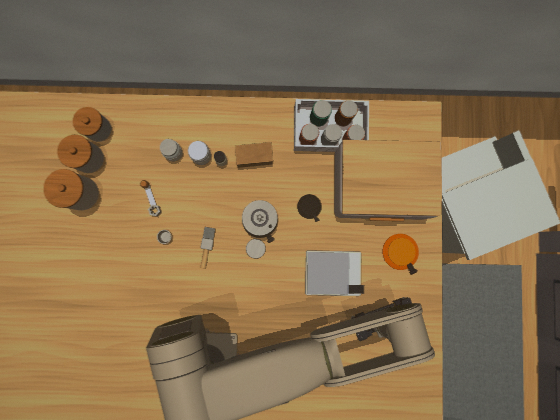

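The scene picture shows the crank at scene (436,281)-(438,312) and top (154,210)-(145,184). Things like the foot are the mill on its black foot at top (260,218), a smaller black foot at (309,206) and an orange one at (400,251). I choose the one under the mill and check it in a close crop.

Run:
```python
from h import *
b=cv2.imread('pics/top0.png')
A=cv2.resize(b[170:250,120:180],None,fx=7,fy=7,interpolation=cv2.INTER_CUBIC)
B=cv2.resize(b[190:270,230:284],None,fx=7,fy=7,interpolation=cv2.INTER_CUBIC)
cv2.imwrite('pics/c1.png',np.hstack([A[:,:399],B[:,:378]]))
d=np.load('top0.npy')
for u,v in((154,210),(145,184),(165,237),(260,218),(256,249),(309,206),(207,232)):
    dd=d[v,u]; print(u,v,world('top',u,v,d=dd).round(4))
```

```text
154 210 [0.543  0.2061 0.0011]
145 184 [0.6314 0.2292 0.0587]
165 237 [0.4454 0.1619 0.0053]
260 218 [ 0.5113 -0.1828  0.2137]
256 249 [ 0.4085 -0.1693  0.0175]
309 206 [ 0.5685 -0.3592  0.0096]
207 232 [0.4663 0.0092 0.0154]
```

View pics/c1.png

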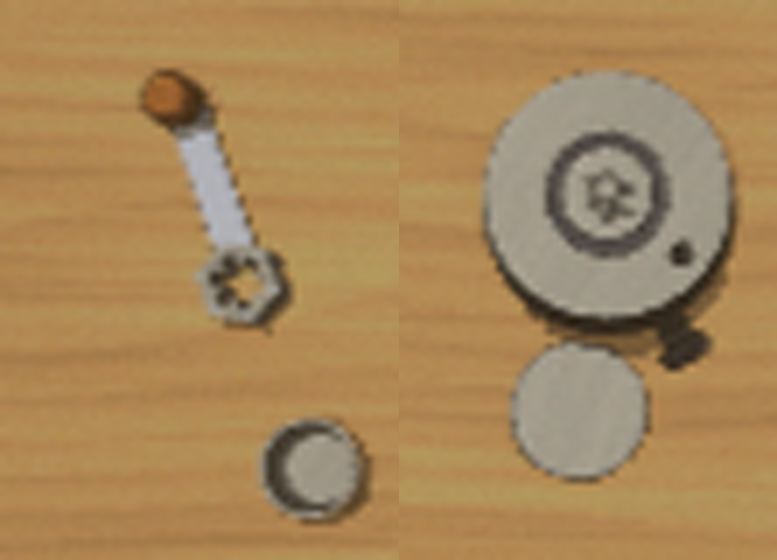

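The crop shows the hub with its bore at top (153.9,210.4), the knob top at (144.4,183.1), the measuring cup behind the hub, and the mill's spindle tip at about (259.4,217.1). The lid sits below the mill. The black foot under the mill is the larger one, so the choice stands.

Run:
```python
from h import *
h=world('top',153.9,210.4,z=.034);k=world('top',144.4,183.1,z=.054)
print('hub',h,'knob',k,np.linalg.norm((k-h)[:2]),np.degrees(np.arctan2(*(k-h)[1::-1])))
print('tip',world('top',259.4,217.1,z=.21), 'collar',world('top',259.0,217.1,z=.166))
# depth clouds from both cams
def cloud(n):
    d=np.load(n+'0.npy');c=robot.calibration(n);K=np.array([[c['fx'],0,c['cx']],[0,c['fy'],c['cy']],[0,0,1.]]);E=np.array(c['extrinsics'])
    v,u=np.nonzero(d>0);x=cv2.undistortPoints(np.stack([u,v],1).astype(float)[:,None],K,np.array(c['D']))[:,0]
    P=np.c_[x,np.ones(len(x))]*d[v,u][:,None];return (P-E[:3,3])@E[:3,:3]
for n in('top','scene'):
    P=cloud(n)
    near=np.hypot(P[:,0]-.51,P[:,1]+.18)<.1
    Q=P[near]
    for a,b in((.14,.162),(.18,.203),(.203,.22)):
        q=Q[(Q[:,2]>a)&(Q[:,2]<b)]
        if len(q)>3:
            (c,r)=cv2.minEnclosingCircle(q[:,:2].astype(np.float32)); print(n,a,len(q),c,r,q.mean(0))
    q=P[(np.hypot(P[:,0]-h[0],P[:,1]-h[1])<.035)&(P[:,2]>.025)&(P[:,2]<.05)]
    print(n,'hub',len(q),(q.max(0)+q.min(0))/2,q.mean(0),np.ptp(q,0))
    q=P[(np.hypot(P[:,0]-k[0],P[:,1]-k[1])<.03)&(P[:,2]>.045)]
    print(n,'knob',len(q),(q.max(0)+q.min(0))/2,q.mean(0),np.ptp(q,0))
    q=P[(np.hypot(P[:,0]-.445,P[:,1]-.16)<.05)&(P[:,2]>.03)]
    print(n,'cup',len(q),(q.max(0)+q.min(0))/2,np.ptp(q,0))
b=cv2.imread('pics/scene0.png')
A=cv2.resize(b[160:240,275:355],None,fx=7,fy=7,interpolation=cv2.INTER_CUBIC)
cv2.imwrite('pics/c2.png',np.hstack([A[:,:380],cv2.resize(b[262:325,405:465],None,fx=7,fy=7,interpolation=cv2.INTER_CUBIC)[:441].repeat(1,0) if 0 else cv2.resize(b[255:335,410:465],None,fx=7,fy=7,interpolation=cv2.INTER_CUBIC)]))
```

```text
hub [0.53958529 0.19949973 0.034     ] knob [0.63510868 0.23253019 0.054     ] 0.10107289963369434 19.074566243052494
tip [ 0.51434701 -0.1808008   0.21      ] collar [ 0.51651569 -0.17909109  0.166     ]
top 0.14 820 (0.5167081356048584, -0.18031251430511475) 0.05991750210523605 [ 0.51693335 -0.18024332  0.15332197]
top 0.18 16 (0.5174291133880615, -0.1809556931257248) 0.012762090191245079 [ 0.51677284 -0.18140133  0.19701448]
top 0.203 16 (0.5146411657333374, -0.17946986854076385) 0.00757605629041791 [ 0.5161093  -0.18026918  0.20971147]
top hub 72 [0.54103369 0.20067151 0.03460005] [0.54096586 0.19918398 0.03424414] [0.03651749 0.0426047  0.0190836 ]
top knob 44 [0.63390219 0.23578331 0.05400574] [0.63383466 0.23462485 0.05437112] [0.0258713  0.02640021 0.01663276]
top cup 42 [0.44691409 0.16022096 0.04050561] [0.04661225 0.05045327 0.02043885]
scene 0.14 1082 (0.5183119177818298, -0.1829998791217804) 0.06260732561349869 [ 0.52483278 -0.17890143  0.15348849]
scene 0.18 59 (0.5194732546806335, -0.18220040202140808) 0.01288970373570919 [ 0.52284203 -0.18027078  0.1923739 ]
scene 0.203 30 (0.5208285450935364, -0.18321719765663147) 0.00935209821909666 [ 0.52115078 -0.1814885   0.20892061]
scene hub 148 [0.54524763 0.19798655 0.03228858] [0.54523455 0.19784204 0.03264538] [0.04162558 0.04247185 0.01456721]
scene knob 81 [0.63911088 0.23418409 0.05188126] [0.63880428 0.23465793 0.05185264] [0.02330665 0.02494029 0.01369598]
scene cup 102 [0.45010801 0.15819488 0.03667068] [0.05330969 0.04908058 0.01307269]
```

View pics/c2.png

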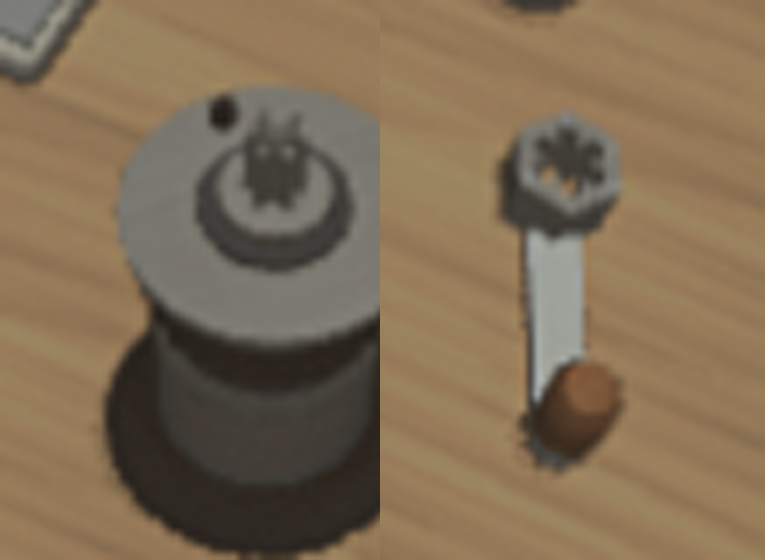

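apply_moves(series=[[[26.2,-27,-3],[0,0,0]],[[26.2,-27,-3],[0,0,0]],[[26.2,-27,-3],[0,0,0]],[[26.2,-27,-3],[0,0,0]],[[26.2,-27,-3],[0,0,0]],[[26.2,-27,-3],[0,0,0]],[[26.2,-27,-3],[0,0,0]],[[26.2,-27,-3],[0,0,0]],[[26.2,-27,-3],[0,0,0]],[[26.2,-27,-3],[0,0,0]],[[26.2,-27,-3],[0,0,0]],[[26.2,-27,0],[0,0,0]]], claw=1, newtons=30)

```text
t: 1.1
tool_pos: [0.3924, -0.1439, 0.4382]
orientation: [3.089, 0.569, 0.001]
force: [0.9, -0.7, 0.3]
opening: 0.0927
gripper_force: 0.0
```

apply_moves(series=[[[26.2,-27,0],[0,0,0]],[[26.2,-27,0],[0,0,0]],[[26.2,-27,0],[0,0,0]],[[26.2,-27,0],[0,0,0]],[[26.2,-27,0],[0,0,0]],[[26.2,-27,0],[0,0,0]],[[26.2,-27,0],[0,0,0]],[[26.2,-27,0],[0,0,0]],[[26.2,-27,0],[0,0,0]],[[26.2,-27,0],[0,0,0]],[[0,0,0],[0,0,0]],[[0,0,0],[0,0,0]]])

```text
t: 2.1
tool_pos: [0.5407, 0.2018, 0.4362]
orientation: [3.088, 0.574, -0.004]
force: [-0.1, -1.7, -0.8]
opening: 0.0929
gripper_force: 0.0
```

```bash
cat >> h.py <<'E'
from scipy.spatial.transform import Rotation as Ro
def pose():
    s=robot.read_state(); R=Ro.from_rotvec(s['orientation']).as_matrix(); return s,np.array(s['tool_pos']),R
def togo(x,y,z,yaw=None):
    "shift in tool axes mm to a TCP target, tilt and yaw left"
    s,p,R=pose(); print('t',round(s['t'],2),'p',p.round(4),'d',(R.T@(np.array([x,y,z])-p)*1000).round(1),'xyaw',np.degrees(np.arctan2(R[1,0],R[0,0])).round(2),'zax',R[:,2].round(4),'F',s['force'].round(2),'T',s['wrist_torque'].round(2),'q',s['q'].round(2),'open',s['opening'],s['gripper_force'])
E
python3 - <<'E'
from h import *
print(world('scene',436.4,278.1,z=.034))
togo(.541,.1995,.191)
E
```

```text
[0.54475027 0.19837458 0.034     ]
t 2.1 p [0.5407 0.2018 0.4362] d [1.000e-01 2.300e+00 2.452e+02] xyaw 21.07 zax [-2.6e-03 -7.0e-04 -1.0e+00] F [-0.12 -1.74 -0.78] T [-0.01  0.01 -0.04] q [0.27 0.06 1.51 0.   1.58 1.47] open 0.0929399249122698 0.0
```

apply_moves(series=[[[1,2,30],[0,0,0]],[[0,0.5,35],[0,0,0]],[[0,0,35],[0,0,0]],[[0,0,35],[0,0,0]],[[0,0,30],[0,0,0]],[[0,0,25],[0,0,0]],[[0,0,20],[0,0,0]],[[0,0,15],[0,0,0]],[[0,0,10],[0,0,0]],[[0,0,7],[0,0,0]],[[0,0,3],[0,0,0]],[[0,0,0],[0,0,0]]])

```text
t: 3.1
tool_pos: [0.5425, 0.1976, 0.1928]
orientation: [3.09, 0.569, -0.0]
force: [0.5, 0.7, 0.3]
opening: 0.0934
gripper_force: 0.0
```

apply_moves(series=[[[0,0,0],[0,0,0]],[[0,0,0],[0,0,0]],[[0,0,0],[0,0,0]],[[0,0,0],[0,0,0]],[[0,0,0],[0,0,0]],[[0,0,0],[0,0,0]],[[0,0,0],[0,0,0]],[[0,0,0],[0,0,0]]], claw=0, newtons=30)

```text
t: 3.77
tool_pos: [0.5424, 0.1981, 0.1927]
orientation: [3.089, 0.57, -0.0]
force: [0.1, 0.1, -0.5]
opening: 0.0446
gripper_force: 0.0
```

Run:
```python
from h import *
togo(.541,.1995,.191)
```

```text
t 3.77 p [0.5424 0.1981 0.1927] d [-0.8 -1.8  1.7] xyaw 20.91 zax [-1.e-04 -0.e+00 -1.e+00] F [ 0.12  0.13 -0.53] T [0.01 0.08 0.01] q [ 0.26  0.27  1.73 -0.    1.14  1.47] open 0.04457150446065186 0.0
```

apply_moves(series=[[[0,0,0],[0,0,0]],[[0,0,0],[0,0,0]],[[0,0,0],[0,0,0]],[[0,0,0],[0,0,0]],[[0,0,-5],[0,0,0]],[[0,0,-10],[0,0,0]],[[0,0,-20],[0,0,0]],[[0,0,-30],[0,0,0]],[[0,0,-30],[0,0,0]],[[0,0,-30],[0,0,0]],[[0,0,-30],[0,0,0]],[[0,0,-30],[0,0,0]]])

```text
t: 4.77
tool_pos: [0.5421, 0.1979, 0.38]
orientation: [3.089, 0.57, 0.0]
force: [0.7, 0.2, -2.5]
opening: 0.0379
gripper_force: 29.9
```

Run:
```python
from h import *
togo(.517,-.1803,.450)
```

```text
t 4.77 p [0.5421 0.1979 0.38  ] d [-158.3  344.4  -70. ] xyaw 20.89 zax [ 3.e-04 -1.e-04 -1.e+00] F [ 0.73  0.16 -2.53] T [-0.05  0.02 -0.03] q [ 0.26  0.08  1.59 -0.    1.47  1.47] open 0.03790483906461948 29.866780042648315
```

apply_moves(series=[[[-4,8,-8],[0,0,0]],[[-10,22,-8],[0,0,0]],[[-16,34.5,-8],[0,0,0]],[[-16,35,-8],[0,0,0]],[[-16,35,-8],[0,0,0]],[[-16,35,-8],[0,0,0]],[[-16,35,-7],[0,0,0]],[[-16,35,0],[0,0,0]],[[-16,35,0],[0,0,0]],[[-16,34,0],[0,0,0]],[[-11,24,0],[0,0,0]],[[-5.3,11.9,0],[0,0,0]]])

```text
t: 5.77
tool_pos: [0.5161, -0.1839, 0.4316]
orientation: [3.09, 0.565, -0.003]
force: [0.7, 1.3, -2.5]
opening: 0.038
gripper_force: 29.9
```

apply_moves(series=[[[0,0,0],[0,0,0]],[[0,0,0],[0,0,0]],[[0,0,0],[0,0,0]]])

```text
t: 6.02
tool_pos: [0.5173, -0.1794, 0.4322]
orientation: [-3.088, -0.57, 0.001]
force: [0.2, -0.0, -3.0]
opening: 0.0373
gripper_force: 29.9
```

Run:
```python
from h import *
togo(.517,-.1803,.435)
grab('scene','s2');grab('top','t2')
def proj(n,P):
    c=robot.calibration(n);K=np.array([[c['fx'],0,c['cx']],[0,c['fy'],c['cy']],[0,0,1.]]);E=np.array(c['extrinsics'])
    return cv2.projectPoints(np.array([P],float),cv2.Rodrigues(E[:3,:3])[0],E[:3,3],K,np.array(c['D'],float))[0].ravel()
s,p,R=pose()
k=p+R@[.1,0,.1927-.054]; hb=p+R@[0,0,.1927]
for n in('scene','top'):print(n,'knobtop',k.round(4),proj(n,k),'under',proj(n,hb),'tip',proj(n,[.517,-.1803,.21]))
b=cv2.imread('pics/s2.png');a=cv2.imread('pics/t2.png')
A=cv2.resize(b[140:220,270:350],None,fx=7,fy=7,interpolation=cv2.INTER_CUBIC)
u,v=proj('top',k).astype(int);print(u,v)
B=cv2.resize(a[v-40:v+40,u-16:u+16],None,fx=7,fy=7,interpolation=cv2.INTER_CUBIC)
cv2.imwrite('pics/c3.png',np.hstack([A,B]))
```

```text
t 6.02 p [ 0.5173 -0.1794  0.4322] d [-0.6  0.7 -2.8] xyaw 20.92 zax [-8.e-04  9.e-04 -1.e+00] F [ 0.17 -0.04 -2.96] T [0.01 0.03 0.04] q [-0.43 -0.02  1.6   0.    1.57  0.78] open 0.037307282973795666 29.867246747016907
scene knobtop [ 0.6109 -0.1431  0.2939] [312.5619873  188.42606271] under [316.15334198 169.24086729] tip [315.35978424 176.14696654]
top knobtop [ 0.6109 -0.1431  0.2939] [247.73015294 184.53650527] under [258.74599927 215.62870657] tip [259.26342345 216.28400237]
247 184
```

View pics/c3.png

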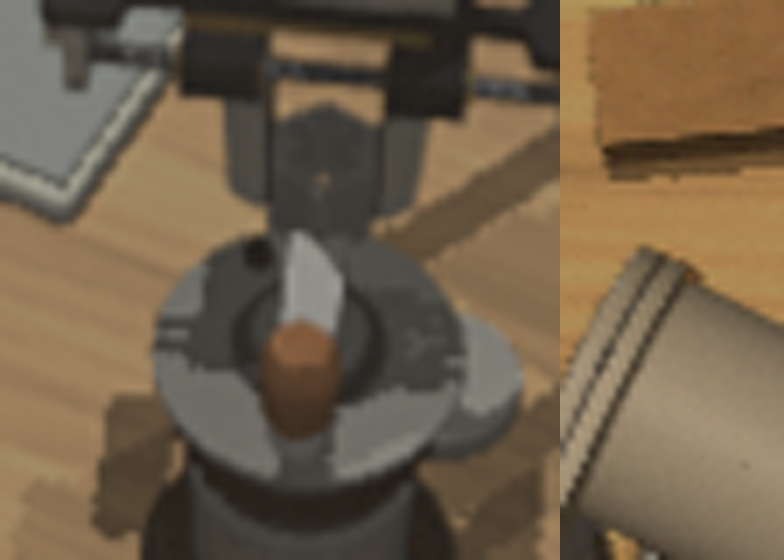

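Run:
```python
from h import *
print('ring centre', world('scene',313.7,188.1,z=.158), world('scene',275+275.5/7-.5,160+195.5/7-.5,z=.166))
print('knob', world('scene',312.4,188.9,z=.2939))
c=robot.calibration('scene');K=np.array([[c['fx'],0,c['cx']],[0,c['fy'],c['cy']],[0,0,1.]]);E=np.array(c['extrinsics'])
for n in('scene','top'):
    c=robot.calibration(n);K=np.array([[c['fx'],0,c['cx']],[0,c['fy'],c['cy']],[0,0,1.]]);E=np.array(c['extrinsics'])
    im=cv2.imread(f'pics/{n}0.png');f=8
    u0,v0=(275,160) if n=='scene' else (225,180)
    big=cv2.resize(im[v0:v0+80,u0:u0+70],None,fx=f,fy=f,interpolation=cv2.INTER_CUBIC)
    a=np.linspace(0,2*np.pi,120)
    for r,z,dx,dy in((.022,.166,0,0),(.012,.2,0,0),(.0081,.21,0,0)):
        P=np.c_[.517+r*np.cos(a),-.1803+r*np.sin(a),0*a+z]
        q=cv2.projectPoints(P,cv2.Rodrigues(E[:3,:3])[0],E[:3,3],K,np.array(c['D']))[0][:,0]
        q=((q-[u0,v0]+.5)*f-.5)
        cv2.polylines(big,[q.round().astype(int)],True,(0,255,0),1)
    if n=='scene': S=big[:,80:520]
    else: T=big[100:]
h=min(len(S),len(T)); cv2.imwrite('pics/c4.png',np.hstack([S[:h],T[:h,120:480]])[:,:800])
```

```text
ring centre [ 0.51811932 -0.18279896  0.158     ] [ 0.52131542 -0.1809742   0.166     ]
knob [ 0.61231681 -0.14276387  0.2939    ]
```

View pics/c4.png

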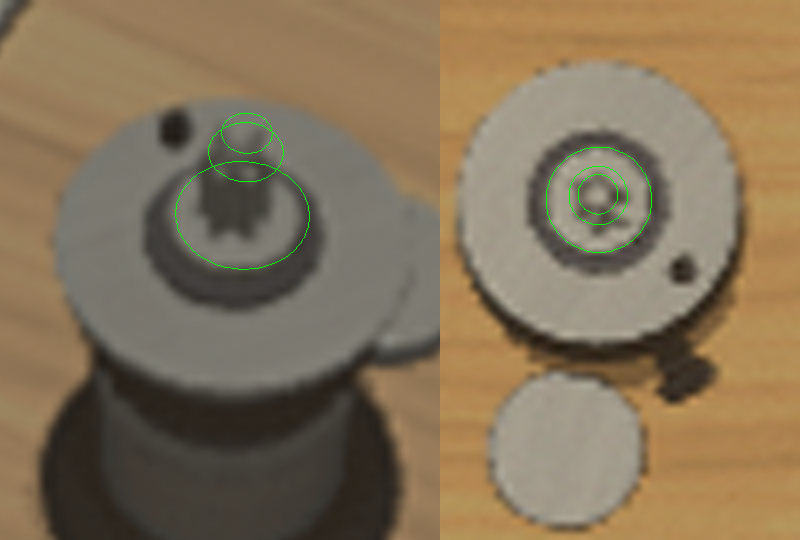

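The left crop shows the real collar about 6 enlarged px left of the drawn ring in the scene view, and centred on it in the top view. I therefore take the axis at about (0.5168,-0.1815) and correct by force on the nose.

apply_moves(series=[[[-1.2,1.8,3],[0,0,0]],[[0,0,3],[0,0,0]],[[0,0,3],[0,0,0]],[[0,0,3],[0,0,0]],[[0,0,3],[0,0,0]],[[0,0,2],[0,0,0]],[[0,0,1.2],[0,0,0]],[[0,0,1.2],[0,0,0]],[[0,0,1.2],[0,0,0]],[[0,0,1.2],[0,0,0]],[[0,0,1.2],[0,0,0]],[[0,0,1.2],[0,0,0]]])

```text
t: 7.12
tool_pos: [0.517, -0.1823, 0.4085]
orientation: [3.089, 0.57, 0.0]
force: [-0.1, -0.2, -2.9]
opening: 0.0377
gripper_force: 29.9
```

apply_moves(series=[[[0,0,1],[0,0,0]],[[0,0,1],[0,0,0]],[[0,0,1],[0,0,0]],[[0,0,1],[0,0,0]],[[0,0,1],[0,0,0]],[[0,0,0],[0,0,0]]])

```text
t: 7.62
tool_pos: [0.5169, -0.1822, 0.4032]
orientation: [-3.089, -0.57, 0.001]
force: [0.5, 0.7, -1.7]
opening: 0.0379
gripper_force: 29.9
```

Run:
```python
from h import *
togo(.5168,-.1815,.3912)
```

```text
t 7.62 p [ 0.5169 -0.1822  0.4032] d [ 0.2 -0.7 12. ] xyaw 20.9 zax [-4.e-04  2.e-04 -1.e+00] F [ 0.52  0.68 -1.7 ] T [ 0.05  0.06 -0.  ] q [-0.43 -0.01  1.64  0.    1.51  0.77] open 0.03787765151102017 29.867069721221924
```

apply_moves(series=[[[0,0,0.7],[0,0,0]],[[0,0,0.7],[0,0,0]],[[0,0,0.6],[0,0,0]],[[0,0,0],[0,0,0]]])

```text
t: 7.95
tool_pos: [0.5169, -0.1823, 0.4014]
orientation: [-3.089, -0.57, 0.0]
force: [-0.1, -0.2, -2.4]
opening: 0.0377
gripper_force: 29.9
```

apply_moves(series=[[[0,0,0.7],[0,0,0]],[[0,0,0.7],[0,0,0]],[[0,0,0.6],[0,0,0]],[[0,0,0],[0,0,0]]])

```text
t: 8.28
tool_pos: [0.5169, -0.1823, 0.3993]
orientation: [-3.089, -0.57, 0.0]
force: [-0.5, 0.6, -2.8]
opening: 0.0379
gripper_force: 29.9
```

Underside at about 0.2066, with no contact force yet.

apply_moves(series=[[[0,0,0.7],[0,0,0]],[[0,0,0.7],[0,0,0]],[[0,0,0.6],[0,0,0]],[[0,0,0],[0,0,0]]])

```text
t: 8.62
tool_pos: [0.5169, -0.1822, 0.3973]
orientation: [-3.089, -0.57, 0.0]
force: [-1.8, 0.3, -3.1]
opening: 0.038
gripper_force: 29.9
```

apply_moves(series=[[[0,0,0.7],[0,0,0]],[[0,0,0.7],[0,0,0]],[[0,0,0.6],[0,0,0]],[[0,0,0],[0,0,0]]])

```text
t: 8.95
tool_pos: [0.5169, -0.1823, 0.3953]
orientation: [-3.089, -0.57, 0.0]
force: [-0.2, -0.3, -3.0]
opening: 0.0377
gripper_force: 29.9
```

apply_moves(series=[[[0,0,0.7],[0,0,0]],[[0,0,0.7],[0,0,0]],[[0,0,0.6],[0,0,0]],[[0,0,0],[0,0,0]]])

```text
t: 9.28
tool_pos: [0.5169, -0.1822, 0.3933]
orientation: [-3.089, -0.57, 0.0]
force: [-0.5, 0.4, -2.3]
opening: 0.0379
gripper_force: 29.9
```

apply_moves(series=[[[0,0,0.7],[0,0,0]],[[0,0,0.7],[0,0,0]],[[0,0,0.6],[0,0,0]],[[0,0,0],[0,0,0]]])

```text
t: 9.62
tool_pos: [0.5169, -0.1823, 0.3914]
orientation: [-3.089, -0.57, 0.0]
force: [-0.3, 0.1, -2.4]
opening: 0.038
gripper_force: 29.9
```

Run:
```python
from h import *
togo(.5168,-.1815,.3912)
```

```text
t 9.62 p [ 0.5169 -0.1823  0.3914] d [ 0.1 -0.8  0.2] xyaw 20.9 zax [-2.e-04  1.e-04 -1.e+00] F [-0.32  0.08 -2.44] T [-0.03  0.05 -0.01] q [-0.43 -0.    1.65  0.    1.49  0.77] open 0.03799604879963493 29.86697494983673
```

apply_moves(series=[[[0,0,0.4],[0,0,0]],[[0,0,0.4],[0,0,0]],[[0,0,0.2],[0,0,0]],[[0,0,0],[0,0,0]]])

```text
t: 9.95
tool_pos: [0.517, -0.1823, 0.3911]
orientation: [3.089, 0.57, 0.001]
force: [-1.8, 0.2, 2.7]
opening: 0.038
gripper_force: 29.9
```

apply_moves(series=[[[0,0,0.4],[0,0,0]],[[0,0,0.4],[0,0,0]],[[0,0,0.2],[0,0,0]],[[0,0,0],[0,0,0]]])

```text
t: 10.28
tool_pos: [0.5169, -0.1822, 0.391]
orientation: [3.089, 0.57, 0.001]
force: [-5.3, 2.3, 9.9]
opening: 0.0377
gripper_force: 29.9
```

apply_moves(series=[[[0,0,0],[0,0,0.05]],[[0,0,0],[0,0,0.05]],[[0,0,0],[0,0,0.05]],[[0,0,0],[0,0,0.05]],[[0,0,0],[0,0,0]]])

```text
t: 10.7
tool_pos: [0.5171, -0.1822, 0.3909]
orientation: [3.131, 0.254, 0.002]
force: [-4.2, 2.2, 7.2]
opening: 0.0377
gripper_force: 29.9
```

Run:
```python
from h import *
togo(.5168,-.1815,.3912)
```

```text
t 10.7 p [ 0.5171 -0.1822  0.3909] d [-0.2 -0.7 -0.3] xyaw 9.26 zax [ 1.5e-03 -3.0e-04 -1.0e+00] F [-4.19  2.16  7.16] T [0.47 0.7  0.02] q [-0.43 -0.    1.65  0.    1.49  0.98] open 0.03770960630767192 29.87773597240448
```

apply_moves(series=[[[0,0,0],[0,0,0.05]],[[0,0,0],[0,0,0.05]],[[0,0,0],[0,0,0.05]],[[0,0,0],[0,0,0.05]],[[0,0,0],[0,0,0]]])

```text
t: 11.12
tool_pos: [0.517, -0.182, 0.3896]
orientation: [-3.141, 0.059, -0.001]
force: [-1.1, 2.0, -2.0]
opening: 0.0379
gripper_force: 29.9
```

apply_moves(series=[[[0,0,0],[0,0,0.05]],[[0,0,0],[0,0,0.05]],[[0,0,0],[0,0,0.05]],[[0,0,0],[0,0,0]]])

```text
t: 11.45
tool_pos: [0.5169, -0.1821, 0.3888]
orientation: [-3.127, 0.291, 0.001]
force: [-0.4, 1.1, -3.7]
opening: 0.0379
gripper_force: 29.9
```

The Z force fell back and the tool sank 2 mm, so the splines have engaged. I slide it down gently.

apply_moves(series=[[[0,0,0.8],[0,0,-0.04]],[[0,0,0.8],[0,0,0]],[[0,0,0.8],[0,0,0]],[[0,0,0.8],[0,0,0]],[[0,0,0.8],[0,0,0]],[[0,0,0],[0,0,0]]])

```text
t: 11.95
tool_pos: [0.517, -0.1821, 0.3853]
orientation: [-3.133, 0.228, 0.0]
force: [0.1, 2.8, -3.9]
opening: 0.0377
gripper_force: 29.9
```

apply_moves(series=[[[0,0,1],[0,0,0]],[[0,0,1],[0,0,0]],[[0,0,1],[0,0,0]],[[0,0,1],[0,0,0]],[[0,0,1],[0,0,0]],[[0,0,0],[0,0,0]]])

```text
t: 12.45
tool_pos: [0.517, -0.1822, 0.3803]
orientation: [-3.133, 0.228, 0.0]
force: [0.7, 3.1, -1.9]
opening: 0.0378
gripper_force: 29.9
```

apply_moves(series=[[[0,0,1.1],[0,0,0]],[[0,0,1.1],[0,0,0]],[[0,0,1.1],[0,0,0]],[[0,0,1.1],[0,0,0]],[[0,0,1.1],[0,0,0]],[[0,0,1.1],[0,0,0]],[[0,0,1.1],[0,0,0]],[[0,0,1.1],[0,0,0]],[[0,0,1.1],[0,0,0]],[[0,0,1.1],[0,0,0]],[[0,0,1.1],[0,0,0]],[[0,0,0],[0,0,0]]])

```text
t: 13.45
tool_pos: [0.5169, -0.1822, 0.3681]
orientation: [-3.133, 0.228, 0.0]
force: [-0.1, 4.5, -1.6]
opening: 0.0377
gripper_force: 29.9
```

apply_moves(series=[[[0,0,0.9],[0,0,0]],[[0,0,0.9],[0,0,0]],[[0,0,0.9],[0,0,0]],[[0,0,0.9],[0,0,0]],[[0,0,0.9],[0,0,0]],[[0,0,0.9],[0,0,0]],[[0,0,0],[0,0,0]]])

```text
t: 14.03
tool_pos: [0.5169, -0.1822, 0.3629]
orientation: [-3.133, 0.228, 0.0]
force: [-0.1, 4.9, -1.4]
opening: 0.038
gripper_force: 29.9
```

Run:
```python
from h import *
togo(.517,-.182,.3587)
```

```text
t 14.03 p [ 0.5169 -0.1822  0.3629] d [ 0.  -0.2  4.2] xyaw -8.32 zax [-1.e-04  1.e-04 -1.e+00] F [-0.06  4.91 -1.36] T [0.85 0.03 0.01] q [-0.43  0.01  1.69  0.    1.44  1.28] open 0.03798164851984613 29.86773669719696
```

apply_moves(series=[[[0,-0.3,0.8],[0,0,0]],[[0,0,0.8],[0,0,0]],[[0,0,0.8],[0,0,0]],[[0,0,0.5],[0,0,0]],[[0,0,0.4],[0,0,0]],[[0,0,0],[0,0,0]]])

```text
t: 14.53
tool_pos: [0.5169, -0.1822, 0.3595]
orientation: [3.133, -0.228, -0.0]
force: [0.6, 1.0, -2.8]
opening: 0.0374
gripper_force: 29.9
```

apply_moves(series=[[[0,0,0.4],[0,0,0]],[[0,0,0.4],[0,0,0]],[[0,0,0.4],[0,0,0]],[[0,0,0],[0,0,0]]])

```text
t: 14.87
tool_pos: [0.517, -0.1822, 0.3587]
orientation: [3.133, -0.228, 0.0]
force: [-1.5, -0.4, -0.8]
opening: 0.0379
gripper_force: 29.9
```

apply_moves(series=[[[0,0,0.3],[0,0,0]],[[0,0,0.3],[0,0,0]],[[0,0,0.2],[0,0,0]],[[0,0,0],[0,0,0]]])

```text
t: 15.2
tool_pos: [0.517, -0.1821, 0.3587]
orientation: [3.133, -0.228, 0.001]
force: [-4.7, 0.9, 5.6]
opening: 0.0376
gripper_force: 29.9
```

Run:
```python
from h import *
togo(.517,-.182,.3587)
```

```text
t 15.2 p [ 0.517  -0.1821  0.3587] d [ 0.  -0.1 -0. ] xyaw -8.33 zax [ 4.e-04 -7.e-04 -1.e+00] F [-4.73  0.91  5.62] T [0.25 0.81 0.01] q [-0.43  0.02  1.69 -0.    1.43  1.28] open 0.03764452211355564 29.869098365306854
```

Seated: the tool height matches the expected 0.3587 and contact is light. I let go, rise and go over the knob.

apply_moves(series=[[[0,0,0],[0,0,0]],[[0,0,-0.5],[0,0,0]],[[0,0,0],[0,0,0]],[[0,0,0],[0,0,0]],[[0,0,0],[0,0,0]],[[0,0,-3],[0,0,0]],[[0,0,-8],[0,0,0]],[[0,0,-14],[0,0,0]],[[0,0,-14],[0,0,0]],[[0,0,-14],[0,0,0]],[[0,0,-10],[0,0,0]],[[0,0,-3],[0,0,0]]], claw=0.7, newtons=5)

```text
t: 16.2
tool_pos: [0.5174, -0.1822, 0.4271]
orientation: [3.132, -0.228, 0.006]
force: [0.9, 0.0, 0.8]
opening: 0.0653
gripper_force: 0.0
```

apply_moves(series=[[[5,0,0],[0,0,0]],[[15,0,0],[0,0,0]],[[20,0,0],[0,0,0]],[[20,0,0],[0,0,0]],[[20,0,0],[0,0,0]],[[15,0,0],[0,0,0]],[[5,0,0],[0,0,0]],[[0,0,0],[0,0,0]],[[0,0,0],[0,0,0]]])

```text
t: 16.95
tool_pos: [0.6157, -0.1963, 0.4232]
orientation: [-3.133, 0.228, 0.003]
force: [0.1, -0.0, -0.8]
opening: 0.0653
gripper_force: 0.0
```

Run:
```python
from h import *
s,p,R=pose()
a=np.radians(-8.33); togo(.517+.1*np.cos(a),-.1822+.1*np.sin(a),.368)
grab('scene','s5');b=cv2.imread('pics/s5.png')
cv2.imwrite('pics/c5.png',cv2.resize(b[110:230,250:400],None,fx=5,fy=5,interpolation=cv2.INTER_CUBIC))
```

```text
t 16.95 p [ 0.6157 -0.1963  0.4232] d [ 0.4  0.3 55.2] xyaw -8.31 zax [-1.7e-03  6.0e-04 -1.0e+00] F [ 0.09 -0.02 -0.76] T [0.01 0.02 0.05] q [-0.39  0.25  1.32 -0.    1.57  1.33] open 0.06530191139668517 0.0
```

View pics/c5.png

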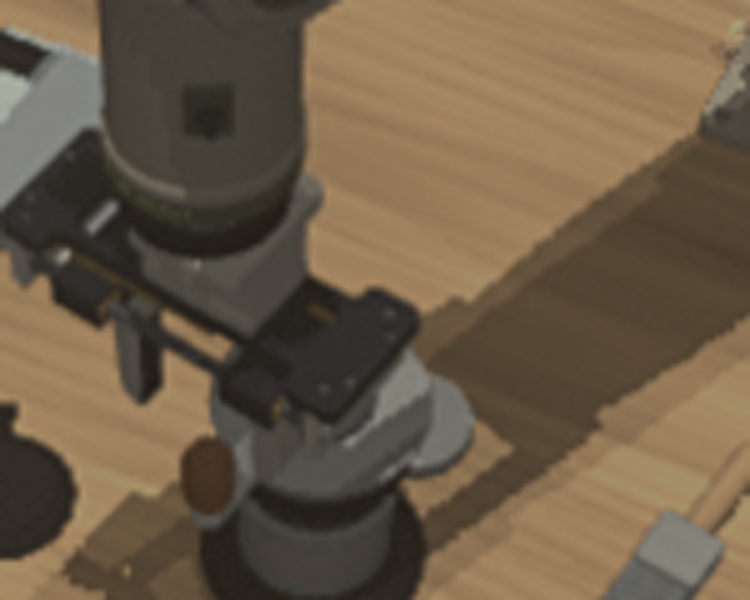

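The crop shows the knob at crop (207,452), scene (291,200), below the fingers. I check this against the expected place.

Run:
```python
from h import *
for v in(445,452,458):print(world('scene',250+207/5-.4,110+v/5-.4,z=.22))
d=np.load('s5.npy');c=robot.calibration('scene');K=np.array([[c['fx'],0,c['cx']],[0,c['fy'],c['cy']],[0,0,1.]]);E=np.array(c['extrinsics'])
P=[world('scene',u,v,d=d[v,u]) for u in range(283,302) for v in range(190,216) if d[v,u]>0]
P=np.array(P);q=P[(P[:,2]>.175)&(P[:,2]<.23)&(P[:,0]>.58)];print(len(q),q.min(0),q.max(0),q.mean(0)); q=q[q[:,2]>.214];print(len(q),q.mean(0),np.ptp(q,0))
```

```text
[ 0.61428443 -0.1985315   0.22      ]
[ 0.61797613 -0.19653529  0.22      ]
[ 0.62112914 -0.19483034  0.22      ]
167 [ 0.58125045 -0.20818327  0.17501091] [ 0.63228    -0.18158525  0.22559901] [ 0.62009111 -0.19288741  0.20572427]
72 [ 0.62011402 -0.19496086  0.21955883] [0.02218487 0.02422311 0.01152763]
```

apply_moves(series=[[[1,0,6],[0,0,0]],[[0,0,10],[0,0,0]],[[0,0,12],[0,0,0]],[[0,0,12],[0,0,0]],[[0,0,9],[0,0,0]],[[0,0,5],[0,0,0]],[[0,0,1],[0,0,0]],[[0,0,0],[0,0,0]]])

```text
t: 17.67
tool_pos: [0.6168, -0.1965, 0.3685]
orientation: [-3.133, 0.228, 0.002]
force: [-0.7, -0.2, -0.5]
opening: 0.065
gripper_force: 0.0
```

apply_moves(series=[[[0,0,0],[0,0,0]],[[0,0,0],[0,0,0]],[[0,0,0],[0,0,0]],[[0,0,0],[0,0,0]],[[0,0,0],[0,0,0]],[[0,0,0],[0,0,0]],[[0,0,0],[0,0,0]],[[0,0,0],[0,0,0]],[[0,0,0],[0,0,0]],[[0,0,0],[0,0,0]]], claw=0, newtons=8)

```text
t: 18.5
tool_pos: [0.617, -0.1966, 0.3693]
orientation: [3.133, -0.228, 0.0]
force: [0.9, -0.5, 0.8]
opening: 0.0276
gripper_force: 8.0
```

Run:
```python
from h import *
togo(.616,-.1967,.368)
```

```text
t 18.5 p [ 0.617  -0.1966  0.3693] d [-1.   0.3  1.3] xyaw -8.32 zax [ 3.e-04 -1.e-04 -1.e+00] F [ 0.91 -0.5   0.8 ] T [ 0.06 -0.07 -0.01] q [-0.39  0.27  1.39  0.    1.48  1.33] open 0.027634268836096317 8.00011262865155
```

apply_moves(series=[[[-0.2,7,0],[0,0,0.045]],[[-0.4,7,0],[0,0,0.045]],[[-0.6,7,0],[0,0,0.045]],[[-0.8,7,0],[0,0,0.045]],[[-0.9,6.9,0],[0,0,0.045]],[[-1.1,6.9,0],[0,0,0.045]],[[-1.3,6.9,0],[0,0,0.045]],[[-1.5,6.8,0],[0,0,0.045]]])

```text
t: 19.17
tool_pos: [0.594, -0.2468, 0.3691]
orientation: [-3.04, 0.788, 0.001]
force: [-0.5, 2.3, 1.3]
opening: 0.0275
gripper_force: 8.0
```

Run:
```python
from h import *
togo(.616,-.1967,.368)
s,p,R=pose(); print(np.hypot(p[0]-.517,p[1]+.182),np.degrees(np.arctan2(p[1]+.182,p[0]-.517)))
```

```text
t 19.17 p [ 0.594  -0.2468  0.3691] d [ -5.1 -54.5   1.1] xyaw -29.06 zax [-4.e-04  1.e-03 -1.e+00] F [-0.55  2.26  1.35] T [ 0.55  0.07 -0.03] q [-0.47  0.26  1.4   0.    1.48  1.6 ] open 0.027450971542670535 7.998995094822021
0.10067824040359191 -40.09021383335124
```

Small forces, and the path follows the circle. I continue.

apply_moves(series=[[[-1.6,6.8,0],[0,0,0.045]],[[-1.8,6.8,0],[0,0,0.045]],[[-2.0,6.7,0],[0,0,0.045]],[[-2.1,6.7,0],[0,0,0.045]],[[-2.3,6.6,0],[0,0,0.045]],[[-2.5,6.5,0],[0,0,0.045]],[[-2.6,6.5,0],[0,0,0.045]],[[-2.8,6.4,0],[0,0,0.045]]])

```text
t: 19.83
tool_pos: [0.548, -0.2772, 0.3691]
orientation: [-2.85, 1.32, 0.001]
force: [1.7, 3.4, 0.4]
opening: 0.0276
gripper_force: 8.0
```

apply_moves(series=[[[-2.9,6.3,0],[0,0,0.045]],[[-3.1,6.3,0],[0,0,0.045]],[[-3.3,6.2,0],[0,0,0.045]],[[-3.4,6.1,0],[0,0,0.045]],[[-3.6,6,0],[0,0,0.045]],[[-3.7,5.9,0],[0,0,0.045]],[[-3.9,5.8,0],[0,0,0.045]],[[-4,5.7,0],[0,0,0.045]],[[0,0,0],[0,0,0]],[[0,0,0],[0,0,0]]])

```text
t: 20.67
tool_pos: [0.493, -0.2786, 0.3694]
orientation: [-2.571, 1.804, -0.0]
force: [0.8, 2.0, -0.6]
opening: 0.0272
gripper_force: 8.0
```

Run:
```python
from h import *
togo(.616,-.1967,.368)
s,p,R=pose(); print(np.hypot(p[0]-.517,p[1]+.182),np.degrees(np.arctan2(p[1]+.182,p[0]-.517)))
```

```text
t 20.67 p [ 0.493  -0.2786  0.3694] d [ -35.3 -143.5    1.4] xyaw -70.12 zax [ 4.e-04  3.e-04 -1.e+00] F [ 0.76  1.98 -0.59] T [ 0.41 -0.2  -0.02] q [-0.61  0.06  1.63  0.    1.45  2.19] open 0.027207901858713305 8.000246829469688
0.09956918435229438 -103.92745043781613
```

apply_moves(series=[[[0,0,0],[0,0,0]],[[0,0,0],[0,0,0]],[[0,0,0],[0,0,0]],[[0,0,0],[0,0,0]],[[0,0,0],[0,0,0]],[[0,0,0],[0,0,0]],[[0,0,-5],[0,0,0]],[[0,0,-12],[0,0,0]],[[0,0,-20],[0,0,0]],[[0,0,-25],[0,0,0]],[[0,0,-25],[0,0,0]],[[0,0,-20],[0,0,0]]], claw=0.7)

```text
t: 21.67
tool_pos: [0.493, -0.2788, 0.4798]
orientation: [2.57, -1.806, 0.004]
force: [0.9, -1.3, 0.3]
opening: 0.065
gripper_force: 0.0
```

apply_moves(series=[[[-20,20,-10],[0,0,0]],[[-25,25,0],[0,0,0]],[[-25,25,0],[0,0,0]],[[-25,25,0],[0,0,0]],[[-15,15,0],[0,0,0]],[[0,0,0],[0,0,0]],[[0,0,0],[0,0,0]]])

```text
t: 22.25
tool_pos: [0.3517, -0.2123, 0.488]
orientation: [2.57, -1.807, 0.006]
force: [0.5, 0.5, 0.8]
opening: 0.0652
gripper_force: 0.0
```

Run:
```python
from h import *
togo(.517,-.182,.368)
grab('scene','s6');b=cv2.imread('pics/s6.png')
cv2.imwrite('pics/c6.png',cv2.resize(b[110:270,220:420],None,fx=3.7,fy=3.7,interpolation=cv2.INTER_CUBIC))
```

```text
t 22.25 p [ 0.3517 -0.2123  0.488 ] d [  27.  -165.6  120.4] xyaw -70.23 zax [ 0.0029 -0.0022 -1.    ] F [0.48 0.52 0.84] T [ 0.09 -0.02  0.05] q [-0.67 -0.42  1.83  0.    1.72  2.13] open 0.0652398957065149 0.0
```

View pics/c6.png

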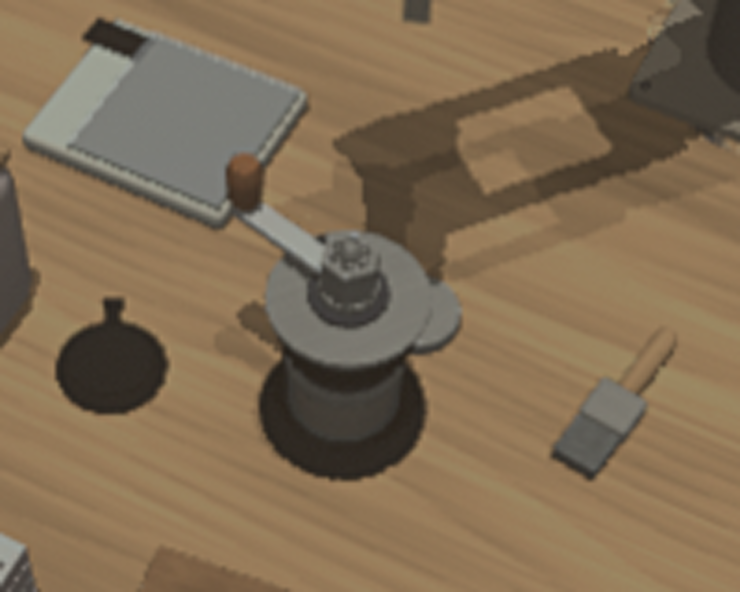

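The crop shows the crank flat on the mill with the hub at (350,260), the knob at (245,180) swung about a quarter turn, and the gripper clear of it. I check the heights and then hand in.

Run:
```python
from h import *
d=np.load('s6.npy')
P=np.array([world('scene',u,v,d=d[v,u]) for u in range(278,325) for v in range(148,195) if d[v,u]>0])
for c,r in(((.517,-.182),.017),((.493,-.279),.012)):
    q=P[(np.hypot(P[:,0]-c[0]-.002,P[:,1]-c[1])<r)&(P[:,2]>.15)]; print(len(q),np.percentile(q[:,2],[10,50,75,90]))
if abs(np.percentile(q[:,2],75)-.22)<.006: print(robot.close_job())
```

```text
124 [0.18734009 0.20117269 0.20414474 0.20953085]
112 [0.17417554 0.21266808 0.21944022 0.22218455]
the job is handed in; nothing more can be done
None
```

The crank is home on the mill's collar with its splines engaged, and I turned it about 95° clockwise by the knob, then let go with the arm clear. The job was handed in at about 22 s; no verdict came back, but the measured hub and knob heights match a fully seated crank.

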